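# Lay the standing offcut down against the planing stop

## Robot

A 6-joint arm with a two-finger parallel gripper is mounted at the origin on a cart in front of the work surface, level with it; the furniture and walls round the work are solid. World frame = base frame: x ahead of the robot, y to its left, z up, the work surface at z = 0. Lengths are in m, angles in degrees, forces in N, time in s.
With the tool pointing down it reaches from about 0.3 to 1 m from the base axis. Payload 5.1 kg.
Tool frame: the origin (TCP) lies midway between the tips of the shut fingers; the grasp point (between the pads) lies 19 mm behind it; z points along the fingers, y is the line along which they close (so a half turn about z gives the same grasp; the last joint's range is limited). The gripper opens to 95 mm and grips with 3 to 60 N. Pads are 20 mm wide; open, the fingers measure 119 mm over their backs; the gripper's body (75 mm by 180 mm) begins 59 mm behind the grasp point.
Start: joints at [-67.987, 7.093, 94.555, -0, 78.352, -4.733], TCP at [0.292, -0.58, 0.215] pointing down, gripper open.
Joint ranges: [-149.61, 149.61], [-58.7, 133.49], [1.44, 155.28], [-77.14, 257.14], [18.33, 153.61], [-166.67, 166.67]. Speed limits (degrees/s): [147.25, 147.25, 180, 180, 180, 180].

## Interface

Orientations are given as [roll, pitch, yaw] about the fixed x, y, z axes, in that order (R = Rz(yaw) Ry(pitch) Rx(roll)).
In Python, from cell import arm, imaging gives the robot as it stands. The module is installed in compiled form; this text tells all that it offers.
- The arm moves only by the tool drive_tool, never from a script. Its argument "rows" is a list that holds one entry, the list of rows, each a list of 7 numbers: the turn, a rotation vector about the tool's x, y, z in degrees, then the shift along the tool's x, y, z in mm, then the finger opening in mm, from 0 to 95.1. A call has 1 to 12 rows; each row shifts and turns the commanded pose from where the row before left it, along the tool's axes as they then stand; what a row does not reach is not made up. A row lasts 1/12 s, in which the tool goes at most 41.7 mm and 7.16 degrees, less where a joint would pass 70% of its speed; a pose out of reach is approached as far as the arm can. A call with a gripper value outside its range is refused whole. The fingers move at their own pace and stop on an object; "newtons" is the grip in N (left out, the last holds). Time passes only in rows, so rows that do not move let the fingers close. It gives the time, the measured TCP pose, the force, the opening and the grip force at its end, in the units of the state.
- arm.get_obs(): the state, without advancing time (a new reading comes with each control period).
- imaging.read_camera(name): name is "scene" or "top"; returns a dict with "img" (420x560x3 uint8, blue, green, red), "K" (3x3 intrinsics, pixels), "k1" (the pictures are not rectified: a ray, as slopes to the right and down, at radius r is drawn at 1 + k1 r^2 times it, then the intrinsics apply), "origin" and "orientation" of the camera in the world. Camera axes: x right, y down, z forward; pixel columns grow to the right and rows downward; lengths in m; the calibration is good to about 2 mm. A picture is of the moment at which its call begins. There is no depth.
- arm.hand_in(): hands the job in; it is judged then, once.
The state is a dict: "time_s": time; "joint_pos": joint angles; "qd": joint speeds; "joint_efforts": joint torques, N m; "ee_pos": TCP position; "ee_rot": TCP orientation; "contact_force": force on the tool from outside, world axes, zero at the start; "torque": the same for the moment, N m; "gripper_width": finger opening in m; "grip_force": force on a finger pad.
Only numpy, scipy, OpenCV 4.12 (cv2) and the standard library are available. Lean on these libraries where they do the work, as an engineer would, in place of code of your own. Each camera call takes 0.05 s, during which the arm holds its last target. There are 200 camera calls.

## Task

Get the tall flat offcut ready for planing by pushing alone, never picking it up: with the fingertips push it over so that it lies flat on a broad face on the bench, then push it along lengthwise until its end butts squarely against the planing stop, the low pale batten screwed to the bench. Leave the short square offcut standing where it is, leave the sanding block alone, and take the hand away at the end.

Things in the scene. Friction and masses are not known exactly. Their poses are not given: they have to be found in the camera images.
- planing_stop: Planing stop: straight pale wooden batten fixed to the bench, 340 mm long (its y axis), 25 mm deep (x, pointing away from the robot), 18 mm high (z up); two screw heads 140 mm either side of the middle rise 6 mm more. Origin: centre of its underside. Its face towards the robot is at x = -12.5 mm of its frame. Place and yaw (up to 0.25 rad) vary.
- offcut_centre (a point): Centre of the tall flat offcut, a loose wooden block 110 x 55 x 33 mm, about 0.12 kg. It starts standing on end, 110 mm tall, about 0.2 m in front of the stop, a broad face towards the stop within 0.15 rad. Axes: y along the length, foot to head (up at the start); x along the 55 mm width; z along the 33 mm thickness, towards the robot at the start. Lying flat, its centre is 16.5 mm high.
- offcut_foot (a point): Middle of the foot end face of the tall offcut (the end it stands on at the start), 55 mm from its centre. Pushed near its top on the face towards the robot, the offcut tips over the far edge of its foot and falls with its head towards the stop, then lies 20 to 90 mm short of it.
- offcut_head (a point): Middle of the head end face of the tall offcut (its top end at the start), 55 mm from its centre.
- short_centre (a point): Centre of the short square offcut, a loose wooden block 40 x 40 x 80 mm standing on end (80 mm tall) about 0.17 m to the left or right of the tall one. To be left standing where it is. Axes: y upward along the 80 mm length.
- sanding_block: Loose sanding block lying flat on the bench nearer the robot and to its right, 68 x 112 x 36 mm, black top on cork. Origin at the centre of its underside. To be left alone.
There are look-alikes about, which are no part of the job. What is shaped like the part that bears offcut_centre but red is not meant. What is shaped like the part that bears short_centre but purple is not meant.

How it is judged:
By the outcome, as a careful person would: the job done as asked, in the order asked, and still so for the second after the job is handed in, with the robot touching nothing.
It also fails if it takes over 43 s, if anything falls off the work surface, if the arm or the gripper's body presses on something with over 40 N, if the wrist force passes 120 N, or if a joint passes its speed limit or range.

## Working session

There is one attempt and no reset: what is moved stays moved. The work goes in short steps, Python scripts to look and compute and a tool call to move; the robot and the scene stay as the last step left them, time stands still between calls to the robot, and variables do not carry over. Pictures are saved under pics/ and viewed, at most 10 in all, crops included, and the job is handed in when it is done.

Besides the shell and the picture viewer there is one more tool, called after "Call:" by a JSON object that holds its "name" and its "arguments". drive_tool: Moves the arm, as the interface text tells. Its arguments: {"type":"object","properties":{"rows":{"type":"array"},"newtons":{"type":"number"}},"required":["rows"]}

```bash
mkdir -p pics; cat > h.py <<'E'
import numpy as np, cv2
from scipy.spatial.transform import Rotation as R
from cell import arm, imaging
def cam(n):
    c=imaging.read_camera(n); return c
def Rc(c):
    o=np.array(c["orientation"],float)
    return o if o.shape==(3,3) else R.from_euler('xyz',o,degrees=True).as_matrix()
def px2w(c,u,v,z):
    K=np.array(c["K"]); d=np.array([(u-K[0,2])/K[0,0],(v-K[1,2])/K[1,1]]); s=d.copy()
    for _ in range(30): s=d/(1+c["k1"]*(s@s))
    r=Rc(c)@np.array([s[0],s[1],1]); o=np.array(c["origin"]); return o+r*(z-o[2])/r[2]
def w2px(c,p):
    K=np.array(c["K"]); q=Rc(c).T@(np.array(p)-c["origin"]); s=q[:2]/q[2]; s=s*(1+c["k1"]*(s@s))
    return K[0,0]*s[0]+K[0,2],K[1,1]*s[1]+K[1,2]
E
python3 - <<'E'
from h import *
for n in("top","scene"):
    c=cam(n); cv2.imwrite(f"pics/{n}0.png",c["img"]); print(n,c["K"],c["k1"],c["origin"],c["orientation"])
print(arm.get_obs())
E
```

```text
top [[508.8261396    0.         271.89593076]
 [  0.         508.8261396  213.32398761]
 [  0.           0.           1.        ]] -0.18782013076902726 [0.41190721 0.03002975 1.37169152] [-175.75912872   -1.06624511  -88.92663539]
scene [[468.64517772   0.         282.67860259]
 [  0.         468.64517772 207.74437641]
 [  0.           0.           1.        ]] -0.15829286528706354 [0.10494753 0.5817282  1.10465771] [-145.58485627    0.90546497 -146.7780704 ]
{'time_s': 0.1, 'joint_pos': array([-6.79875113e+01,  7.12771109e+00,  9.46244863e+01,  2.42979630e-04,
        7.83509433e+01, -4.73378651e+00]), 'qd': array([ 0.08703498, -0.08388901, -0.11071788,  0.03122638,  0.00488524,
        0.01791531]), 'joint_efforts': array([ 1.16987712e-04, -4.18881798e+01, -3.61097038e+01,  7.76245678e-02,
        4.61573212e-02, -8.29699206e-05]), 'ee_pos': array([ 0.29227766, -0.57994931,  0.21355137]), 'ee_rot': array([-1.79897231e+02, -8.74887638e-03,  2.67462181e+01]), 'contact_force': array([0.44805386, 0.21986172, 0.41499303]), 'torque': array([ 0.01798738, -0.00518984,  0.01807701]), 'grip_force': 0.0, 'gripper_width': 0.09496837442490966}
```

View pics/top0.png

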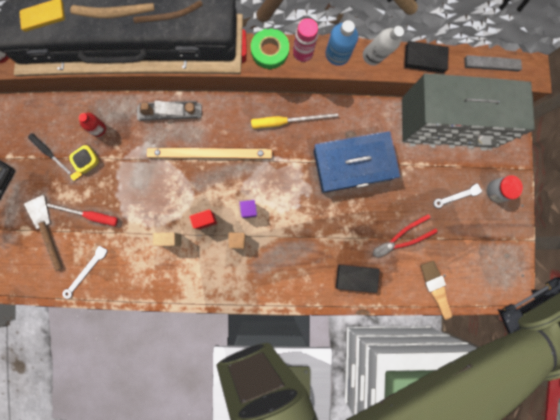

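View pics/scene0.png

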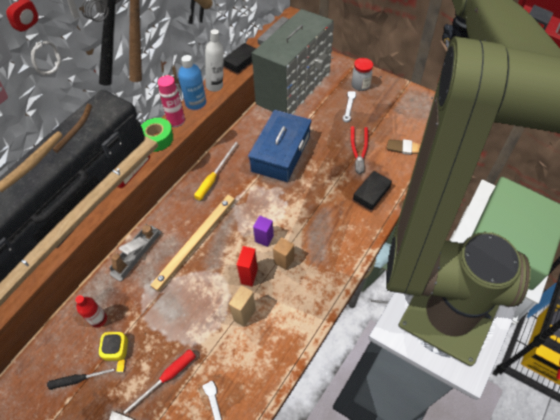

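Candidates: pale block top(164,239)/scene(241,305), brown block top(237,241)/scene(285,253), red block top(202,219), and purple block top(248,208). Red and purple are the look-alikes. The pale one looks tall and flat and the brown one short and square, so I'll enlarge to confirm.

```bash
python3 - <<'E'
from h import *
a=cv2.imread("pics/top0.png")[140:260,130:290]; b=cv2.imread("pics/scene0.png")[190:340,140:320]
a=cv2.resize(a,(800,600),interpolation=cv2.INTER_CUBIC)
b=cv2.resize(b,(720,600),interpolation=cv2.INTER_CUBIC)
a=cv2.resize(a,(400,300)); 
cv2.imwrite("pics/ca.png",cv2.resize(cv2.imread("pics/top0.png")[140:260,130:290],(800,600),interpolation=cv2.INTER_CUBIC)); cv2.imwrite("pics/cb.png",b)
E
```

```text
(no output)
```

View pics/ca.png

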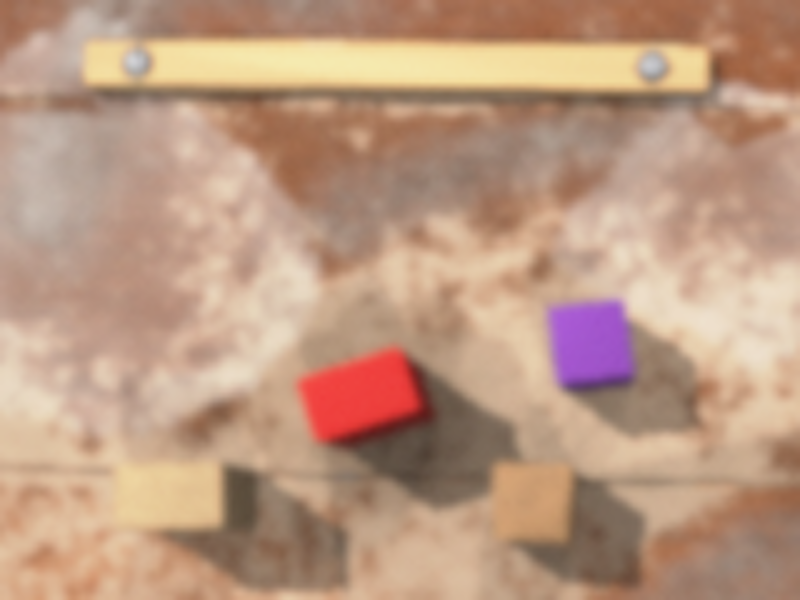

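View pics/cb.png

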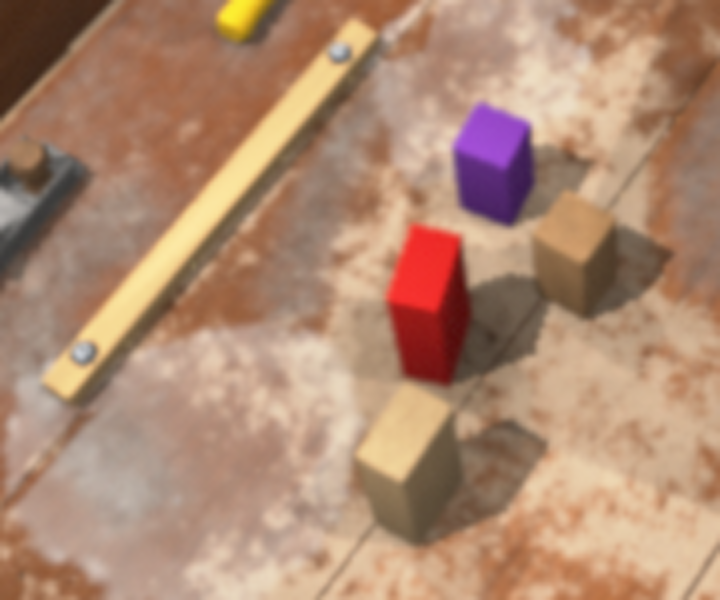

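The pale block, crop a (118..224, 460..528), has a 55x33 top and is the tall offcut. Brown, (493..572, 463..542), is the short square one. Red and purple are decoys. The stop's screws are at crop (137,63) and (652,67).

```bash
python3 - <<'E'
from h import *
t=cam("top"); s=cam("scene")
def A(u,v,z): return px2w(t,130+(u+.5)/5-.5,140+(v+.5)/5-.5,z)
def B(u,v,z): return px2w(s,140+(u+.5)/4-.5,190+(v+.5)/4-.5,z)
def show(n,P): 
    P=np.array(P)
    print(n,(P[:,:2]*1000).round(0).tolist(),"mean",(P[:,:2].mean(0)*1000).round(1), [round(1000*np.linalg.norm(P[i]-P[i-1])) for i in range(len(P))])
show("tall A",[A(*p,.11) for p in[(118,462),(223,460),(224,528),(118,528)]])
show("tall B",[B(*p,.11) for p in[(358,458),(409,388),(459,413),(408,477)]])
show("short A",[A(*p,.08) for p in[(493,463),(573,463),(572,543),(494,541)]])
show("short B",[B(*p,.08) for p in[(534,235),(571,195),(616,213),(582,254)]])
show("red A",[A(*p,.11) for p in[(299,384),(402,347),(427,410),(320,441)]])
show("red B",[B(*p,.11) for p in[(389,289),(412,226),(463,236),(440,307)]])
show("screws A",[A(*p,.024) for p in[(137,61),(652,64)]])
show("screws B",[B(*p,.024) for p in[(84,350),(340,50)]])
show("stopA",[A(*p,.018) for p in[(84,41),(710,44),(711,90),(84,88)]])
show("stopB",[B(*p,.018) for p in[(44,382),(356,20),(380,36),(70,400)]])
E
```

```text
tall A [[453.0, 304.0], [455.0, 251.0], [422.0, 249.0], [420.0, 303.0]] mean [437.6 276.5] [33, 53, 34, 53]
tall B [[448.0, 309.0], [450.0, 257.0], [416.0, 254.0], [418.0, 302.0]] mean [433.  280.5] [31, 51, 34, 48]
short A [[458.0, 118.0], [459.0, 77.0], [418.0, 77.0], [418.0, 116.0]] mean [438.2  97.1] [40, 41, 41, 40]
short B [[456.0, 119.0], [452.0, 83.0], [421.0, 78.0], [423.0, 115.0]] mean [438.   98.7] [33, 37, 31, 36]
red A [[494.0, 214.0], [514.0, 163.0], [482.0, 149.0], [466.0, 202.0]] mean [489.  181.9] [30, 55, 34, 56]
red B [[498.0, 211.0], [512.0, 168.0], [481.0, 157.0], [465.0, 204.0]] mean [489. 185.] [33, 45, 32, 50]
screws A [[673.0, 321.0], [676.0, 42.0]] mean [674.3 181.2] [279, 279]
screws B [[672.0, 323.0], [674.0, 44.0]] mean [672.8 183.8] [279, 279]
stopA [[685.0, 352.0], [689.0, 11.0], [663.0, 10.0], [659.0, 350.0]] mean [673.9 180.7] [26, 341, 25, 341]
stopB [[682.0, 354.0], [683.0, 14.0], [660.0, 16.0], [659.0, 354.0]] mean [671.1 184.5] [23, 340, 23, 338]
```

Call:
{"name": "drive_tool", "arguments": {"rows": [[[0, 0, -7, 0, 0, 0, 0], [0, 0, -7, 0, 0, 0, 0], [0, 0, -7, 0, 0, 0, 0], [0, 0, -7, 0, 0, 0, 0], [0, 0, -7, 0, 0, 0, 0], [0, 0, -7, 0, 0, 0, 0], [0, 0, -7, 0, 0, 0, 0], [0, 0, -7, 0, 0, 0, 0], [0, 0, -6.3, 0, 0, 0, 0], [0, 0, 0, 0, 0, 0, 0]]]}}

```text
time_s: 1.03
ee_pos: [0.2924, -0.5803, 0.2143]
ee_rot: [-180.0, -0.0, 89.1]
contact_force: [0.7, 0.7, 0.3]
gripper_width: 0.0341
grip_force: 0.0
```

Call:
{"name": "drive_tool", "arguments": {"rows": [[[0, 0, -3, 20, 5, 0, 0], [0, 0, 0, 36, 5, 0, 0], [0, 0, 0, 36, 5, 0, 0], [0, 0, 0, 36, 5, 0, 0], [0, 0, 0, 36, 5, 0, 0], [0, 0, 0, 36, 5, 0, 0], [0, 0, 0, 36, 5, 0, 0], [0, 0, 0, 36, 5, 0, 0], [0, 0, 0, 36, 5, 0, 0], [0, 0, 0, 36, 5, 0, 0], [0, 0, 0, 36, 5, 0, 0], [0, 0, 0, 36, 5, 0, 0]]]}}

```text
time_s: 2.03
ee_pos: [0.3383, -0.1612, 0.2146]
ee_rot: [180.0, 0.0, 91.8]
contact_force: [1.0, 0.7, 0.4]
gripper_width: 0.0005
grip_force: 0.0
```

Call:
{"name": "drive_tool", "arguments": {"rows": [[[0, 0, 0, 36, 4, 0, 0], [0, 0, 0, 36, 4, 0, 0], [0, 0, 0, 36, 4, 0, 0], [0, 0, 0, 36, 4, 0, 0], [0, 0, 0, 36, 4, 0, 0], [0, 0, 0, 36, 4, 0, 0], [0, 0, 0, 36, 4, 0, 0], [0, 0, 0, 36, 4, 0, 0], [0, 0, 0, 36, 4, 0, 0], [0, 0, 0, 36, 4, 0, 0], [0, 0, 0, 20, 2, 0, 0], [0, 0, 0, 0, 0, 0, 0]]]}}

```text
time_s: 3.03
ee_pos: [0.3666, 0.2214, 0.2146]
ee_rot: [-180.0, -0.0, 92.2]
contact_force: [1.2, 0.5, -0.6]
gripper_width: 0.0009
grip_force: 0.0
```

Call:
{"name": "drive_tool", "arguments": {"rows": [[[0, 0, 0, 30, 0, 10, 0], [0, 0, 0, 25, 0, 30, 0], [0, 0, 0, 0, 0, 30, 0], [0, 0, 0, 0, 0, 30, 0], [0, 0, 0, 0, 0, 19, 0], [0, 0, 0, 0, 0, 0, 0], [0, 0, 0, 0, 0, 0, 0]]]}}

```text
time_s: 3.62
ee_pos: [0.3645, 0.2723, 0.0949]
ee_rot: [-179.9, 0.1, 91.9]
contact_force: [0.0, -0.6, 1.1]
gripper_width: 0.0002
grip_force: 0.0
```

```bash
python3 - <<'E'
from h import *
s=cam("scene"); cv2.imwrite("pics/s1.png",cv2.resize(s["img"][150:350,120:340],(770,600)[::1] if 0 else (660,600),interpolation=cv2.INTER_CUBIC)); print(arm.get_obs()["ee_pos"])
E
```

```text
[0.36567319 0.27306891 0.09658675]
```

View pics/s1.png

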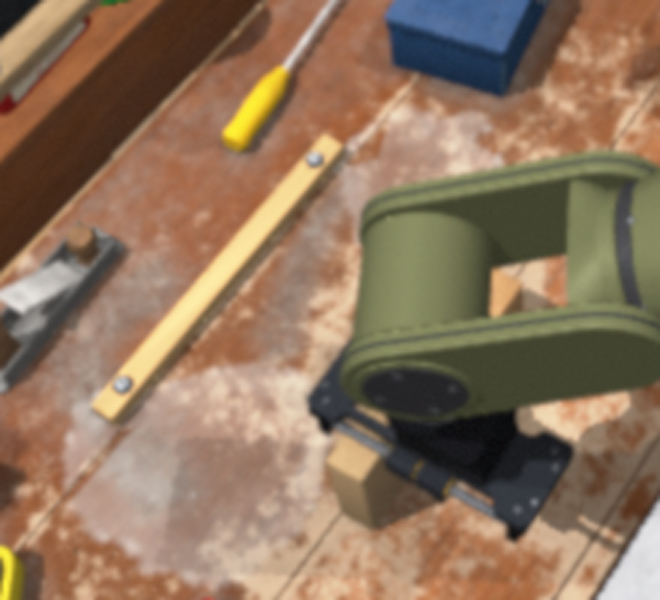

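Call:
{"name": "drive_tool", "arguments": {"rows": [[[0, 0, 0, 4, 10, 0, 0], [0, 0, 0, 0, 10, 0, 0], [0, 0, 0, 0, 10, 0, 0], [0, 0, 0, 0, 5, 0, 0], [0, 0, 0, 0, 5, 0, 0], [0, 0, 0, 0, 5, 0, 0], [0, 0, 0, 0, 5, 0, 0], [0, 0, 0, 0, 5, 0, 0], [0, 0, 0, 0, 5, 0, 0], [0, 0, 0, 0, 5, 0, 0], [0, 0, 0, 0, 5, 0, 0], [0, 0, 0, 0, 5, 0, 0]]]}}

```text
time_s: 4.67
ee_pos: [0.4404, 0.2801, 0.0956]
ee_rot: [-180.0, 0.0, 92.1]
contact_force: [0.7, 0.3, -0.7]
gripper_width: 0.0004
grip_force: 0.0
```

Call:
{"name": "drive_tool", "arguments": {"rows": [[[0, 0, 0, 0, 5, 0, 0], [0, 0, 0, 0, 5, 0, 0], [0, 0, 0, 0, 5, 0, 0], [0, 0, 0, 0, 5, 0, 0], [0, 0, 0, 0, 0, 0, 0], [0, 0, 0, 0, 0, 0, 0], [0, 0, 0, 0, 0, 0, 0]]]}}

```text
time_s: 5.25
ee_pos: [0.4598, 0.2807, 0.0955]
ee_rot: [-180.0, 0.0, 92.0]
contact_force: [-0.0, -0.4, -0.7]
gripper_width: 0.0004
grip_force: 0.0
```

```bash
python3 - <<'E'
from h import *
s=cam("scene"); cv2.imwrite("pics/s2.png",cv2.resize(s["img"][150:350,120:340],(660,600),interpolation=cv2.INTER_CUBIC)); print(arm.get_obs()["ee_pos"])
E
```

```text
[0.45966284 0.28072194 0.09554227]
```

View pics/s2.png

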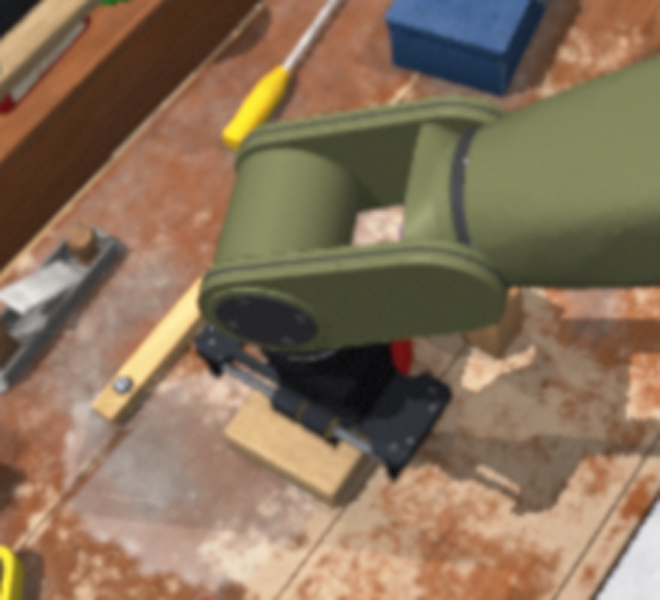

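The offcut lies flat: left top edge from about (228,433) at the head to (337,482) at the foot in the crop. Next I back off and lower behind the foot.

Call:
{"name": "drive_tool", "arguments": {"rows": [[[0, 0, 0, 0, -30, 0, 0], [0, 0, 0, 0, -30, 0, 0], [0, 0, 0, 0, -30, 10, 0], [0, 0, 0, 0, 0, 30, 0], [0, 0, 0, 0, 0, 30, 0], [0, 0, 0, 0, 0, 13, 0], [0, 0, 0, 0, 0, 0, 0], [0, 0, 0, 0, 0, 0, 0]]]}}

```text
time_s: 5.97
ee_pos: [0.3693, 0.2773, 0.0123]
ee_rot: [-179.9, 0.0, 92.1]
contact_force: [0.3, -0.2, 0.2]
gripper_width: 0.0001
grip_force: 0.0
```

```bash
python3 - <<'E'
from h import *
s=cam("scene"); t=cam("top")
a=cv2.resize(s["img"][200:320,160:300],(700,600),interpolation=cv2.INTER_CUBIC); cv2.imwrite("pics/s3.png",a)
cv2.imwrite("pics/t3.png",t["img"]); print(arm.get_obs()["ee_pos"])
E
```

```text
[0.3710439  0.27819457 0.01407753]
```

View pics/s3.png

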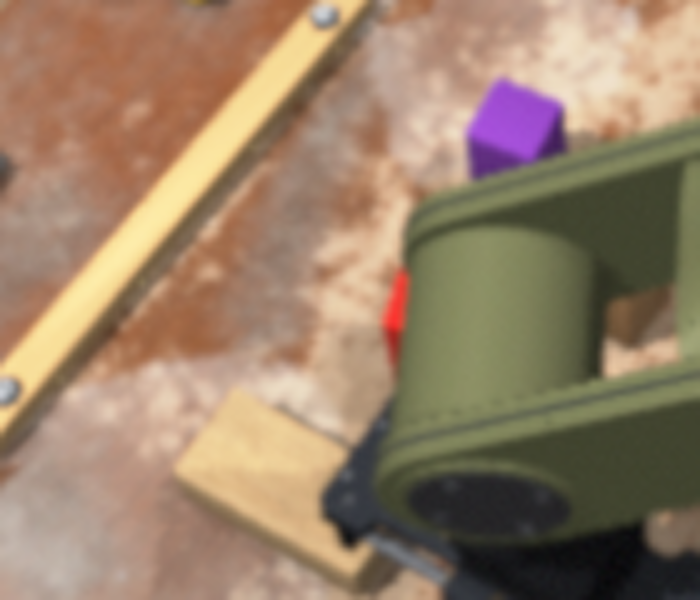

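Flat offcut: head top corners at crop (175,468) and (235,388), and the foot's left top corner at (357,577).

```bash
python3 - <<'E'
from h import *
s=cam("scene")
def B(u,v,z): return (1000*px2w(s,160+(u+.5)/5-.5,200+(v+.5)/5-.5,z))[:2]
hl,hr,fl=B(175,468,.033),B(235,388,.033),B(357,577,.033)
print(hl,hr,fl,np.linalg.norm(hl-hr),np.linalg.norm(hl-fl))
for p in [(8,390),(324,14)]: print(B(*p,.024))
d=hl-fl; print("yaw",np.degrees(np.arctan2(d[1],d[0])),np.degrees(np.arctan2(-(hr-hl)[0],(hr-hl)[1]))-0)
print("foot mid",fl+(hr-hl)/2,"head mid",(hl+hr)/2)
E
```

```text
[565.01954705 311.63828241] [567.11079207 259.96957705] [454.33949319 307.71403152] 51.71100868140008 110.74960075278605
[669.43153213 323.62323918]
[674.00430622  45.23420574]
yaw 2.030617613934824 -177.68226919270026
foot mid [455.3851157  281.87967884] head mid [566.06516956 285.80392973]
```

Call:
{"name": "drive_tool", "arguments": {"rows": [[[0, 0, 0.7, 1, 20, 0, 0], [0, 0, 0, 0, 20, 0, 0], [0, 0, 0, 0, 20, 0, 0], [0, 0, 0, 0, 6, 0, 0], [0, 0, 0, 0, 6, 0, 0], [0, 0, 0, 0, 8, 0, 0], [0, 0, 0, 0, 8, 0, 0], [0, 0, 0, 0, 8, 0, 0], [0, 0, 0, 0, 8, 0, 0], [0, 0, 0, 0, 8, 0, 0], [0, 0, 0, 0, 6, 0, 0], [0, 0, 0, 0, 0, 0, 0]]]}}

```text
time_s: 7.12
ee_pos: [0.4894, 0.2816, 0.0128]
ee_rot: [179.9, -0.0, 91.3]
contact_force: [0.6, 0.1, 0.1]
gripper_width: 0.0004
grip_force: 0.0
```

```bash
python3 - <<'E'
from h import *
s=cam("scene")
a=cv2.resize(s["img"][200:320,160:300],(700,600),interpolation=cv2.INTER_CUBIC); cv2.imwrite("pics/s4.png",a)
print(arm.get_obs()["ee_pos"])
E
```

```text
[0.48871378 0.28155111 0.01261107]
```

View pics/s4.png

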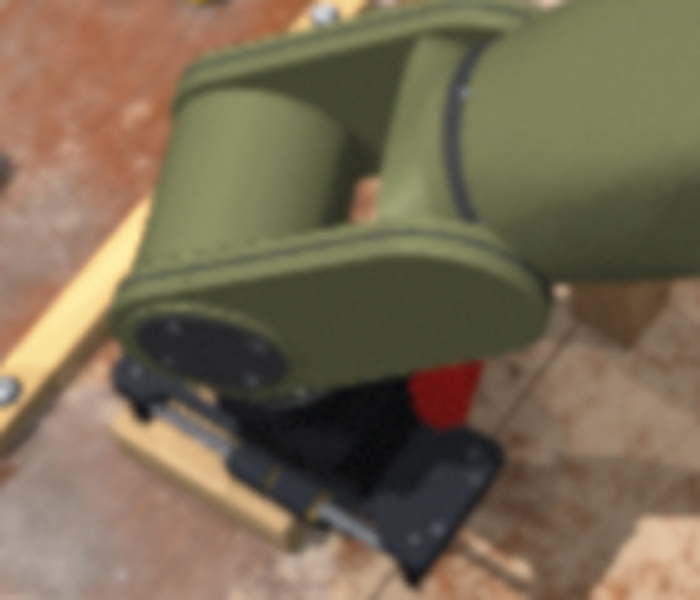

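It is moving straight, with the left edge at crop (110,427)→(300,540) and an unchanged slope. I continue to the stop, watching the force.

Call:
{"name": "drive_tool", "arguments": {"rows": [[[0, 0, 0, 0, 5, 0, 0], [0, 0, 0, 0, 5, 0, 0], [0, 0, 0, 0, 5, 0, 0], [0, 0, 0, 0, 5, 0, 0], [0, 0, 0, 0, 5, 0, 0], [0, 0, 0, 0, 5, 0, 0], [0, 0, 0, 0, 5, 0, 0], [0, 0, 0, 0, 4, 0, 0], [0, 0, 0, 0, 2, 0, 0], [0, 0, 0, 0, 0, 0, 0]]]}}

```text
time_s: 8.0
ee_pos: [0.5296, 0.2826, 0.0128]
ee_rot: [180.0, -0.0, 91.3]
contact_force: [0.3, 0.1, -0.2]
gripper_width: 0.0006
grip_force: 0.0
```

Call:
{"name": "drive_tool", "arguments": {"rows": [[[0, 0, 0, 0, 1, 0, 0], [0, 0, 0, 0, 1, 0, 0], [0, 0, 0, 0, 1, 0, 0], [0, 0, 0, 0, 1, 0, 0], [0, 0, 0, 0, 0, 0, 0]]]}}

```text
time_s: 8.42
ee_pos: [0.533, 0.2827, 0.0127]
ee_rot: [180.0, -0.0, 91.3]
contact_force: [-0.7, -0.2, 0.1]
gripper_width: 0.0004
grip_force: 0.2
```

Call:
{"name": "drive_tool", "arguments": {"rows": [[[0, 0, 0, 0, 1, 0, 0], [0, 0, 0, 0, 1, 0, 0], [0, 0, 0, 0, 0, 0, 0]]]}}

```text
time_s: 8.67
ee_pos: [0.5351, 0.2827, 0.0127]
ee_rot: [180.0, -0.0, 91.3]
contact_force: [-0.3, 0.5, -0.1]
gripper_width: 0.0004
grip_force: 0.3
```

Call:
{"name": "drive_tool", "arguments": {"rows": [[[0, 0, 0, 0, 1, 0, 0], [0, 0, 0, 0, 1, 0, 0], [0, 0, 0, 0, 0, 0, 0]]]}}

```text
time_s: 8.92
ee_pos: [0.5371, 0.2827, 0.0127]
ee_rot: [180.0, -0.0, 91.3]
contact_force: [-0.2, 0.1, -0.1]
gripper_width: 0.0006
grip_force: 0.3
```

Call:
{"name": "drive_tool", "arguments": {"rows": [[[0, 0, 0, 0, 1, 0, 0], [0, 0, 0, 0, 1, 0, 0], [0, 0, 0, 0, 0, 0, 0]]]}}

```text
time_s: 9.17
ee_pos: [0.5391, 0.2828, 0.0127]
ee_rot: [180.0, -0.0, 91.3]
contact_force: [0.2, -0.5, 1.0]
gripper_width: 0.0007
grip_force: 0.3
```

Call:
{"name": "drive_tool", "arguments": {"rows": [[[0, 0, 0, 0, 1, 0, 0], [0, 0, 0, 0, 1, 0, 0], [0, 0, 0, 0, 0, 0, 0]]]}}

```text
time_s: 9.42
ee_pos: [0.5407, 0.2828, 0.0126]
ee_rot: [-180.0, 0.0, 91.3]
contact_force: [-1.7, -0.1, 3.0]
gripper_width: 0.0008
grip_force: 1.3
```

Contact is beginning.

Call:
{"name": "drive_tool", "arguments": {"rows": [[[0, 0, 0, 0, 1, 0, 0], [0, 0, 0, 0, 0, 0, 0]]]}}

```text
time_s: 9.58
ee_pos: [0.5407, 0.2828, 0.0126]
ee_rot: [-179.8, 0.0, 91.3]
contact_force: [-6.0, 0.3, 5.3]
gripper_width: 0.0002
grip_force: 3.2
```

Call:
{"name": "drive_tool", "arguments": {"rows": [[[0, 0, 0, 0, 1, 0, 0], [0, 0, 0, 0, 0, 0, 0]]]}}

```text
time_s: 9.75
ee_pos: [0.5408, 0.2828, 0.0126]
ee_rot: [-179.7, 0.0, 91.3]
contact_force: [-9.2, 0.5, 7.2]
gripper_width: 0.0007
grip_force: 5.0
```

Call:
{"name": "drive_tool", "arguments": {"rows": [[[0, 0, 0, 0, 1, 0, 0], [0, 0, 0, 0, 0, 0, 0], [0, 0, 0, 0, -3, 0, 0], [0, 0, 0, 0, -5, 0, 0], [0, 0, 0, 0, -30, 0, 0], [0, 0, 0, 0, -40, 0, 0], [0, 0, 0, 0, -40, 0, 0], [0, 0, 0, 0, -40, 0, 0], [0, 0, 0, 0, -10, -30, 0], [0, 0, 0, 0, 0, -30, 0], [0, 0, 0, 0, 0, -30, 0], [0, 0, 0, 0, 0, 0, 0]]]}}

```text
time_s: 10.75
ee_pos: [0.3797, 0.2813, 0.1095]
ee_rot: [179.3, -0.4, 91.4]
contact_force: [0.7, 0.6, 1.2]
gripper_width: 0.0006
grip_force: 0.0
```

```bash
python3 - <<'E'
from h import *
s=cam("scene");t=cam("top"); cv2.imwrite("pics/t5full.png",t["img"])
a=cv2.resize(s["img"][230:310,150:230],(400,400),interpolation=cv2.INTER_CUBIC)
b=cv2.resize(t["img"][140:220,130:210],(400,400),interpolation=cv2.INTER_CUBIC)
cv2.imwrite("pics/s5.png",np.hstack([a,b]))
print(arm.get_obs()["ee_pos"])
E
```

```text
[0.37725997 0.27961596 0.10451086]
```

View pics/s5.png

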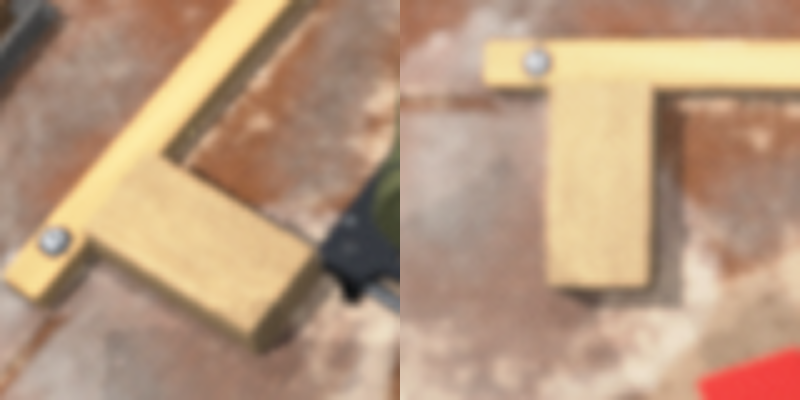

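The offcut butts the stop. Top view right half: sides (551,85)→(547,284) and (656,90)→(650,286). I'll check the angle numerically.

```bash
python3 - <<'E'
from h import *
t=cam("top"); img=t["img"]
hsv=cv2.cvtColor(img,cv2.COLOR_BGR2HSV)
def A(u,v,z): return (1000*px2w(t,u,v,z))[:2]
g=cv2.cvtColor(img,cv2.COLOR_BGR2GRAY).astype(float); g=img[:,:,0].astype(float)
def W(u,v,z): return A(130+(u+.5)/5-.5,140+(v+.5)/5-.5,z)
# right side edge (vs shadow), sub-pixel by gradient peak per row
rgb=img.astype(float)
def edge(line,lo,hi,sg):
    d=sg*np.diff(line)[lo:hi]; d=np.clip(d,0,None); return lo+.5+(d*np.arange(len(d))).sum()/d.sum()
R_=np.array([A(edge(rgb[v,:,1],176,186,-1) ,v,.033) for v in range(161,195)])
F_=np.array([A(u,edge(rgb[:,u,1],192,203,-1),.033) for u in range(161,179)])
S_=np.array([A(u,edge(rgb[:,u,1],154,163,-1),.018) for u in range(184,245)])
p=np.polyfit(R_[:,0],R_[:,1],1); print("side yaw",np.degrees(np.arctan(p[0])))
p=np.polyfit(F_[:,1],F_[:,0],1); print("foot yaw",-np.degrees(np.arctan(p[0])),np.polyval(p,283))
p=np.polyfit(S_[:,1],S_[:,0],1); print("stop yaw",-np.degrees(np.arctan(p[0])),np.polyval(p,283))
E
```

```text
side yaw 0.18444462940818404
foot yaw 1.1704853330768883 551.0402143552399
stop yaw 1.346769327287582 657.9366877238729
```

Square within about a degree, with the foot at 551 + 110 = 661, which is the stop face. I raise the hand clear and take a last look.

Call:
{"name": "drive_tool", "arguments": {"rows": [[[0, 0, 0, 0, 0, -30, 0], [0, 0, 0, 0, 0, -30, 0], [0, 0, 0, 0, 0, -30, 0], [0, 0, 0, 0, 0, 0, 0], [0, 0, 0, 0, 0, 0, 0], [0, 0, 0, 0, 0, 0, 0]]]}}

```text
time_s: 11.4
ee_pos: [0.3752, 0.2784, 0.1906]
ee_rot: [-179.8, 0.1, 91.3]
contact_force: [0.5, -0.0, -0.8]
gripper_width: 0.0004
grip_force: 0.0
```

```bash
python3 - <<'E'
from h import *
s=cam("scene"); cv2.imwrite("pics/s6.png",s["img"]); o=arm.get_obs(); print(o["ee_pos"],o["contact_force"])
E
```

```text
[0.37488379 0.27822213 0.18999714] [-0.56079764  0.07840689 -0.59486304]
```

View pics/s6.png

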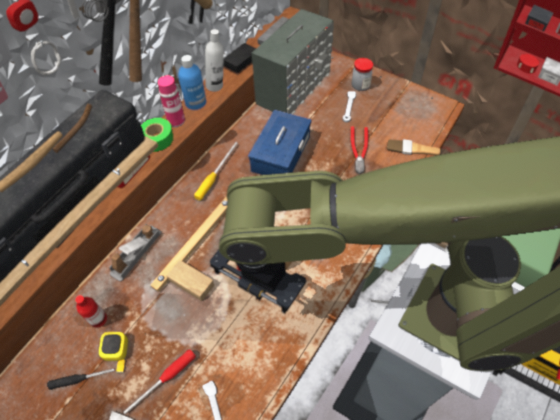

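The offcut at (190,278) lies flat against the stop and the hand is clear. The short offcut is hidden behind the wrist here; it was still standing in the earlier pictures and nothing has come near it.

```bash
python3 -c "
from cell import arm
print(arm.hand_in())"
```

```text
the job is handed in; nothing more can be done
None
```

The tall offcut lies flat with its head end against the planing stop, square to within about a degree; the hand is clear, nothing else was touched, and the job was handed in at about 11.5 s.

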